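# Close up the poster-paint bottles after the art session

### The job

Close up the paint bottles: stand each one in its own pocket of the rack, which keeps it from spinning, screw its loose spout clockwise fully tight, and put a clean yellow cap fully home on it, leaving the bottle there. Some caps are clogged with dried paint and will not go fully down: before any goes on a bottle, try caps on the cap tester until one goes home, and never force a cap onto a bottle. Put all the caps you do not need, clogged or not, in the washing-up tub, and do not disturb the brush pot or the two jars.

Things in the scene. Friction and masses are not known exactly. Their poses are not given: they have to be found in the camera images.
- bottle1: Loose paint bottle (may be absent): square red body 46 x 46 mm, 78 mm high, edges rounded 5 mm; sloping shoulder, 40 narrowing to 31 mm across, up to 86 mm; white screw-on spout above; 132 mm high in all, about 220 g. Origin: centre of underside, z up, x and y square to its sides; yaw arbitrary, any of four ways round fits the rack. Free on the table, it spins along when its spout is turned.
- spout1 (a joint): How far the red bottle's spout is screwed down, rad: grows as it turns CLOCKWISE seen from above relative to the bottle; starts loose at 0.1 to 0.9, hard stop at 2.4 = fully tight. Rubs with a constant 0.15 N m, stays where left, does not rise, sink or come off. A black bar on its collar lines up with a black bar on the bottle's shoulder when tight.
- seat1 (a point): Centre of the top face of the red bottle's spout collar, 106 mm above the bottle's underside: a fully home cap rests its rim here. The spout is one white piece: knurled collar 34 mm across, 20 mm high, below this point (grip it to carry the bottle or turn the spout); nozzle above, 13 mm across, 26 mm high, tapering to 8 mm at the tip. Turns with the spout.
- bottle2: Loose paint bottle (may be absent): square blue body 46 x 46 mm, 78 mm high, edges rounded 5 mm; sloping shoulder, 40 narrowing to 31 mm across, up to 86 mm; white screw-on spout above; 132 mm high in all, about 220 g. Origin: centre of underside, z up, x and y square to its sides; yaw arbitrary, any of four ways round fits the rack. Free on the table, it spins along when its spout is turned.
- spout2 (a joint): How far the blue bottle's spout is screwed down, rad: grows as it turns CLOCKWISE seen from above relative to the bottle; starts loose at 0.1 to 0.9, hard stop at 2.4 = fully tight. Rubs with a constant 0.15 N m, stays where left, does not rise, sink or come off. A black bar on its collar lines up with a black bar on the bottle's shoulder when tight.
- seat2 (a point): Centre of the top face of the blue bottle's spout collar, 106 mm above the bottle's underside: a fully home cap rests its rim here. The spout is one white piece: knurled collar 34 mm across, 20 mm high, below this point (grip it to carry the bottle or turn the spout); nozzle above, 13 mm across, 26 mm high, tapering to 8 mm at the tip. Turns with the spout.
- bottle3: Loose paint bottle (may be absent): square green body 46 x 46 mm, 78 mm high, edges rounded 5 mm; sloping shoulder, 40 narrowing to 31 mm across, up to 86 mm; white screw-on spout above; 132 mm high in all, about 220 g. Origin: centre of underside, z up, x and y square to its sides; yaw arbitrary, any of four ways round fits the rack. Free on the table, it spins along when its spout is turned.
- spout3 (a joint): How far the green bottle's spout is screwed down, rad: grows as it turns CLOCKWISE seen from above relative to the bottle; starts loose at 0.1 to 0.9, hard stop at 2.4 = fully tight. Rubs with a constant 0.15 N m, stays where left, does not rise, sink or come off. A black bar on its collar lines up with a black bar on the bottle's shoulder when tight.
- seat3 (a point): Centre of the top face of the green bottle's spout collar, 106 mm above the bottle's underside: a fully home cap rests its rim here. The spout is one white piece: knurled collar 34 mm across, 20 mm high, below this point (grip it to carry the bottle or turn the spout); nozzle above, 13 mm across, 26 mm high, tapering to 8 mm at the tip. Turns with the spout.
- cap_a: Loose yellow cap, round, 30 mm across, 32 mm high, closed top, standing mouth down, 15 g. Origin: centre of its mouth rim, z up. Clean: bore 17 mm across, 28 mm deep. Clogged: dried paint leaves only 12 mm of depth, so it stops 14 mm short of home. They look alike from outside. Slides on and off freely. Of the four caps two are clogged and two clean.
- cap_b: Loose yellow cap, round, 30 mm across, 32 mm high, closed top, standing mouth down, 15 g. Origin: centre of its mouth rim, z up. Clean: bore 17 mm across, 28 mm deep. Clogged: dried paint leaves only 12 mm of depth, so it stops 14 mm short of home. They look alike from outside. Slides on and off freely. Of the four caps two are clogged and two clean.
- cap_c: Loose yellow cap, round, 30 mm across, 32 mm high, closed top, standing mouth down, 15 g. Origin: centre of its mouth rim, z up. Clean: bore 17 mm across, 28 mm deep. Clogged: dried paint leaves only 12 mm of depth, so it stops 14 mm short of home. They look alike from outside. Slides on and off freely. Of the four caps two are clogged and two clean.
- cap_d: Loose yellow cap, round, 30 mm across, 32 mm high, closed top, standing mouth down, 15 g. Origin: centre of its mouth rim, z up. Clean: bore 17 mm across, 28 mm deep. Clogged: dried paint leaves only 12 mm of depth, so it stops 14 mm short of home. They look alike from outside. Slides on and off freely. Of the four caps two are clogged and two clean.
- rack: Fixed light-wood bottle rack, 90 (x) x 212 (y) mm, 45 mm high (end boards 50 mm), with two square pockets 50.5 mm wide and 35 mm deep, side by side along its y, 100 mm apart, sides parallel to its x and y. A bottle standing in a pocket is held against turning. Origin: centre of its underside.
- pocket0 (a point): Centre of the floor of the rack's pocket on its -y side, 10 mm above the table; axes as the rack's. The pocket's mouth is 35 mm higher.
- pocket1 (a point): Centre of the floor of the rack's pocket on its +y side, 10 mm above the table; axes as the rack's. The pocket's mouth is 35 mm higher.
- tester: Fixed cap tester: a spare white spout, just like those on the bottles, screwed to a wooden block 70 x 70 mm and 25 mm high. Origin: centre of the block's underside. It does not turn.
- tester_seat (a point): Centre of the top face of the tester's collar, 50 mm above the table: where the rim of a clean cap comes to rest on the tester. The nozzle rises 26 mm above it (13 mm across, 8 mm at the tip); the collar below is 34 mm across.
- tub: Fixed open grey washing-up tub (dry), outside 130 (x) x 160 (y) mm and 45 mm high, walls and floor 4 mm. Origin: centre of its underside.
- brush_pot: Bystander: loose steel tumbler full of brushes, 72 mm across, brushes up to 195 mm high. Origin: centre of its underside.
- jar_green: Bystander: loose paint jar, 52 mm across and 58 mm high, green lid. Origin: centre of its underside.
- jar_white: Bystander: the same jar with a white lid.
Things that resemble listed ones, but are neither listed nor needed, are in the scene too. Leave any blue look-alike of the cap_b alone.

How it is judged (in metres and radians):
On the way, in this order (a step that is already met when the one before it is completed fails the run):
1. a cap has been tried on the cap tester and has gone fully home (before any bottle is capped) (distance between any of cap_a, cap_b, cap_c, cap_d and tester_seat below 0.005 m), for 0.06 s.
2. a cap is fully home on a bottle (((distance between cap_a and seat1 below 0.006 m and angle between the z axis of cap_a and the z axis of bottle1, either way round below 0.12 rad) or (distance between cap_a and seat2 below 0.006 m and angle between the z axis of cap_a and the z axis of bottle2, either way round below 0.12 rad) or (distance between cap_a and seat3 below 0.006 m and angle between the z axis of cap_a and the z axis of bottle3, either way round below 0.12 rad) or (distance between cap_b and seat1 below 0.006 m and angle between the z axis of cap_b and the z axis of bottle1, either way round below 0.12 rad) or (distance between cap_b and seat2 below 0.006 m and angle between the z axis of cap_b and the z axis of bottle2, either way round below 0.12 rad) or (distance between cap_b and seat3 below 0.006 m and angle between the z axis of cap_b and the z axis of bottle3, either way round below 0.12 rad) or (distance between cap_c and seat1 below 0.006 m and angle between the z axis of cap_c and the z axis of bottle1, either way round below 0.12 rad) or (distance between cap_c and seat2 below 0.006 m and angle between the z axis of cap_c and the z axis of bottle2, either way round below 0.12 rad) or (distance between cap_c and seat3 below 0.006 m and angle between the z axis of cap_c and the z axis of bottle3, either way round below 0.12 rad) or (distance between cap_d and seat1 below 0.006 m and angle between the z axis of cap_d and the z axis of bottle1, either way round below 0.12 rad) or (distance between cap_d and seat2 below 0.006 m and angle between the z axis of cap_d and the z axis of bottle2, either way round below 0.12 rad) or (distance between cap_d and seat3 below 0.006 m and angle between the z axis of cap_d and the z axis of bottle3, either way round below 0.12 rad))), for 0.06 s.
At the end, for the whole second after the job is handed in: Each bottle upright in a pocket (within 7 mm of its floor centre), spout above 2.25 rad, with a cap home on it (rim within 6 mm of the seat, square within 0.12 rad); every other cap inside the tub; all at rest ((distance between bottle1 and pocket0 below 0.007 m or distance between bottle1 and pocket1 below 0.007 m) and angle between each of bottle1, bottle2, bottle3's own z axis and vertical below 0.07 rad and value of joint each of spout1, spout2, spout3 above 2.25 rad and ((distance between cap_a and seat1 below 0.006 m and angle between the z axis of cap_a and the z axis of bottle1, either way round below 0.12 rad) or (distance between cap_b and seat1 below 0.006 m and angle between the z axis of cap_b and the z axis of bottle1, either way round below 0.12 rad) or (distance between cap_c and seat1 below 0.006 m and angle between the z axis of cap_c and the z axis of bottle1, either way round below 0.12 rad) or (distance between cap_d and seat1 below 0.006 m and angle between the z axis of cap_d and the z axis of bottle1, either way round below 0.12 rad)) and (distance between bottle2 and pocket0 below 0.007 m or distance between bottle2 and pocket1 below 0.007 m) and ((distance between cap_a and seat2 below 0.006 m and angle between the z axis of cap_a and the z axis of bottle2, either way round below 0.12 rad) or (distance between cap_b and seat2 below 0.006 m and angle between the z axis of cap_b and the z axis of bottle2, either way round below 0.12 rad) or (distance between cap_c and seat2 below 0.006 m and angle between the z axis of cap_c and the z axis of bottle2, either way round below 0.12 rad) or (distance between cap_d and seat2 below 0.006 m and angle between the z axis of cap_d and the z axis of bottle2, either way round below 0.12 rad)) and (distance between bottle3 and pocket0 below 0.007 m or distance between bottle3 and pocket1 below 0.007 m) and ((distance between cap_a and seat3 below 0.006 m and angle between the z axis of cap_a and the z axis of bottle3, either way round below 0.12 rad) or (distance between cap_b and seat3 below 0.006 m and angle between the z axis of cap_b and the z axis of bottle3, either way round below 0.12 rad) or (distance between cap_c and seat3 below 0.006 m and angle between the z axis of cap_c and the z axis of bottle3, either way round below 0.12 rad) or (distance between cap_d and seat3 below 0.006 m and angle between the z axis of cap_d and the z axis of bottle3, either way round below 0.12 rad)) and ((distance between cap_a and seat1 below 0.006 m and angle between the z axis of cap_a and the z axis of bottle1, either way round below 0.12 rad) or (distance between cap_a and seat2 below 0.006 m and angle between the z axis of cap_a and the z axis of bottle2, either way round below 0.12 rad) or (distance between cap_a and seat3 below 0.006 m and angle between the z axis of cap_a and the z axis of bottle3, either way round below 0.12 rad) or (x of cap_a in the frame of tub between -0.065 and 0.065 m and y of cap_a in the frame of tub between -0.08 and 0.08 m and height (world z) of cap_a below 0.05 m)) and ((distance between cap_b and seat1 below 0.006 m and angle between the z axis of cap_b and the z axis of bottle1, either way round below 0.12 rad) or (distance between cap_b and seat2 below 0.006 m and angle between the z axis of cap_b and the z axis of bottle2, either way round below 0.12 rad) or (distance between cap_b and seat3 below 0.006 m and angle between the z axis of cap_b and the z axis of bottle3, either way round below 0.12 rad) or (x of cap_b in the frame of tub between -0.065 and 0.065 m and y of cap_b in the frame of tub between -0.08 and 0.08 m and height (world z) of cap_b below 0.05 m)) and ((distance between cap_c and seat1 below 0.006 m and angle between the z axis of cap_c and the z axis of bottle1, either way round below 0.12 rad) or (distance between cap_c and seat2 below 0.006 m and angle between the z axis of cap_c and the z axis of bottle2, either way round below 0.12 rad) or (distance between cap_c and seat3 below 0.006 m and angle between the z axis of cap_c and the z axis of bottle3, either way round below 0.12 rad) or (x of cap_c in the frame of tub between -0.065 and 0.065 m and y of cap_c in the frame of tub between -0.08 and 0.08 m and height (world z) of cap_c below 0.05 m)) and ((distance between cap_d and seat1 below 0.006 m and angle between the z axis of cap_d and the z axis of bottle1, either way round below 0.12 rad) or (distance between cap_d and seat2 below 0.006 m and angle between the z axis of cap_d and the z axis of bottle2, either way round below 0.12 rad) or (distance between cap_d and seat3 below 0.006 m and angle between the z axis of cap_d and the z axis of bottle3, either way round below 0.12 rad) or (x of cap_d in the frame of tub between -0.065 and 0.065 m and y of cap_d in the frame of tub between -0.08 and 0.08 m and height (world z) of cap_d below 0.05 m)) and linear speed of each of cap_a, cap_b, cap_c, cap_d, bottle1, bottle2, bottle3 below 0.02 m/s); the robot touches nothing.
It fails at once if the brush pot or a jar is shifted by more than 4 cm or tipped over (distance of any of brush_pot, jar_green, jar_white from where it was at the start of the episode above 0.04 m or angle between any of brush_pot, jar_green, jar_white's own z axis and vertical above 0.5 rad).
It fails at once if a cap that does not go on is forced down on the red bottle's spout ((contact force between cap_a and bottle1 above 12 N and distance between cap_a and seat1 above 0.01 m) or (contact force between cap_b and bottle1 above 12 N and distance between cap_b and seat1 above 0.01 m) or (contact force between cap_c and bottle1 above 12 N and distance between cap_c and seat1 above 0.01 m) or (contact force between cap_d and bottle1 above 12 N and distance between cap_d and seat1 above 0.01 m)).
It fails at once if a cap that does not go on is forced down on the blue bottle's spout ((contact force between cap_a and bottle2 above 12 N and distance between cap_a and seat2 above 0.01 m) or (contact force between cap_b and bottle2 above 12 N and distance between cap_b and seat2 above 0.01 m) or (contact force between cap_c and bottle2 above 12 N and distance between cap_c and seat2 above 0.01 m) or (contact force between cap_d and bottle2 above 12 N and distance between cap_d and seat2 above 0.01 m)).
It fails at once if a cap that does not go on is forced down on the green bottle's spout ((contact force between cap_a and bottle3 above 12 N and distance between cap_a and seat3 above 0.01 m) or (contact force between cap_b and bottle3 above 12 N and distance between cap_b and seat3 above 0.01 m) or (contact force between cap_c and bottle3 above 12 N and distance between cap_c and seat3 above 0.01 m) or (contact force between cap_d and bottle3 above 12 N and distance between cap_d and seat3 above 0.01 m)).
Of bottle1, bottle2, bottle3 only 1 to 2 are there at a start; the rules pass over those that are not, and their reading is None.
At some moment in a run one of cap_a, cap_b, cap_c, cap_d, bottle1, bottle2, bottle3 may be knocked a few centimetres aside while the robot is not near it.
It also fails if it takes over 210 s, if anything falls off the work surface, if the arm or the gripper's body presses on something with over 40 N, if the wrist force passes 120 N, or if a joint passes its speed limit or range.

### The arm

A 6-joint arm with a two-finger parallel gripper is mounted at the origin on the work surface. World frame = base frame: x ahead of the robot, y to its left, z up, the work surface at z = 0. Lengths are in m, angles in degrees, forces in N, time in s.
With the tool pointing down it reaches from about 0.325 to 0.85 m from the base axis. Payload 15.5 kg.
Tool frame: the origin (TCP) lies at the very end of the fingers, on their centre line; the grasp point (between the pads) lies arm.grip_depth behind it (arm.grip_depth is the distance from the TCP to the grasp point, in m); z points along the fingers, y is the line along which they close (so a half turn about z gives the same grasp; the last joint's range is limited). The gripper opens to 91 mm and grips with 3 to 60 N. Pads are 32 mm wide; open, the fingers measure 118 mm over their backs; the gripper's body (76 mm by 178 mm) begins 60 mm behind the grasp point.
Start: joints at [66.778, 28.281, 77.091, -0, 74.628, -5.472], TCP at [0.191, 0.595, 0.179] pointing down, gripper open.
Joint ranges: [-166.48, 166.48], [-47.26, 123.95], [12.59, 153.08], [-70.14, 250.14], [6.76, 159.57], [-176.63, 176.63]. Speed limits (degrees/s): [108.29, 108.29, 147.25, 172.46, 172.46, 172.46].

### API

Orientations are given as a 3x3 rotation matrix whose columns are the frame's x, y, z axes.
In Python, from rig import arm gives the robot as it stands. Calls block until the motion is done:
- arm.move_to(position, orientation): joint-space move of the TCP to a pose.
- arm.move_l(position, orientation=None, feed=0.15): straight line of the TCP; orientation=None keeps the orientation; feed is the mean speed in m/s.
- arm.move_joints(angles): joint-space move.
- arm.grip(opening): finger opening in m; the grip force is fixed at half the most; returns when the fingers have stopped.
- arm.sleep(seconds).
- arm.solve_ik(position, orientation): joint angles nearest the present ones, or None.
- arm.snapshot(name): name is "scene" or "top" or "wrist"; returns the picture (400x640x3 uint8, red, green, blue); there is no depth.
- arm.get_calibration(name): a dict with "intrinsics" (3x3 intrinsics, pixels), "k1" (the pictures are not rectified: a ray, as slopes to the right and down, at radius r is drawn at 1 + k1 r^2 times it, then the intrinsics apply), "cam_to_world" (4x4, takes a point from camera to world coordinates). Camera axes: x right, y down, z forward; pixel columns grow to the right and rows downward; lengths in m; the calibration is good to about 2 mm. A picture is of the moment at which its call begins: read the wrist's pose just before it. get_calibration takes no time and is no camera call; for the wrist camera it gives the pose at the moment of the call.
A pose or a line that the arm cannot do raises arm.Unreachable and nothing moves.
- arm.sign_off(): hands the job in; it is judged then, once.
Readings, each from a call of its own:
- arm.current_t(): time.
- arm.current_joint_positions(): joint angles.
- arm.current_dq(): joint speeds.
- arm.current_tau(): joint torques, N m.
- arm.current_ee_pos(): TCP position.
- arm.current_tool_rot(): TCP orientation.
- arm.current_force(): force on the tool from outside, world axes, zero at the start.
- arm.current_torque(): the same for the moment, N m.
- arm.current_width(): finger opening in m.
- arm.current_grasp_force(): force on a finger pad.
Only numpy, scipy, OpenCV 4.12 (cv2) and the standard library are available. Lean on these libraries where they do the work, as an engineer would, in place of code of your own. Each camera call takes 0.05 s, during which the arm holds its last target. There are 200 camera calls.

## Working session

There is one attempt and no reset: what is moved stays moved. The work goes in short steps, each a Python script; the robot and the scene stay as the last script left them, time stands still between calls to the robot, and variables do not carry over. Pictures are saved under pics/ and viewed, at most 14 in all, crops included, and the job is handed in when it is done.

```bash
ls; mkdir -p pics
python3 - <<'E'
from rig import arm
import cv2,numpy as np
np.set_printoptions(precision=4,suppress=True)
for n in("scene","top"):
    c=arm.get_calibration(n);print(n,c)
    cv2.imwrite(f"pics/{n}0.png",arm.snapshot(n)[:,:,::-1])
c=arm.get_calibration("wrist");print(c)
print(arm.grip_depth,arm.current_t(),arm.current_tool_rot(),arm.current_width())
E
```

```text
pics
scene {'intrinsics': array([[511.2279,   0.    , 317.8119],
       [  0.    , 511.2279, 196.2366],
       [  0.    ,   0.    ,   1.    ]]), 'k1': -0.022196027742249262, 'cam_to_world': array([[ 0.4995,  0.4652, -0.7308,  1.4092],
       [ 0.866 , -0.2904,  0.407 , -0.537 ],
       [-0.0229, -0.8362, -0.5479,  0.7376],
       [ 0.    ,  0.    ,  0.    ,  1.    ]])}
top {'intrinsics': array([[440.703 ,   0.    , 319.2961],
       [  0.    , 440.703 , 197.9338],
       [  0.    ,   0.    ,   1.    ]]), 'k1': -0.091295889570201, 'cam_to_world': array([[-0.1132, -0.9723,  0.2045,  0.3247],
       [-0.9936,  0.1106, -0.0242, -0.0283],
       [ 0.0009, -0.2059, -0.9786,  1.1371],
       [ 0.    ,  0.    ,  0.    ,  1.    ]])}
{'intrinsics': array([[342.6686,   0.    , 319.5198],
       [  0.    , 342.6686, 203.1514],
       [  0.    ,   0.    ,   1.    ]]), 'k1': -0.059812804648561514, 'cam_to_world': array([[ 0.3059,  0.9149,  0.2634,  0.116 ],
       [ 0.952 , -0.2935, -0.0863,  0.6191],
       [-0.0017,  0.2772, -0.9608,  0.3847],
       [ 0.    ,  0.    ,  0.    ,  1.    ]])}
0.0188 0.1 [[-0.9524  0.3049 -0.0004]
 [ 0.3049  0.9524 -0.001 ]
 [ 0.0001 -0.0011 -1.    ]] 0.09074109035792961
```

View pics/top0.png

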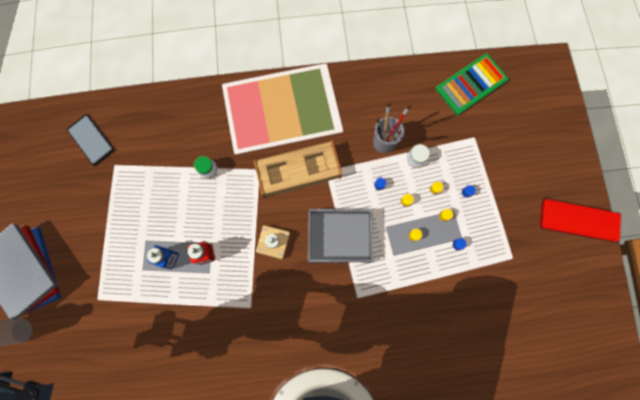

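View pics/scene0.png

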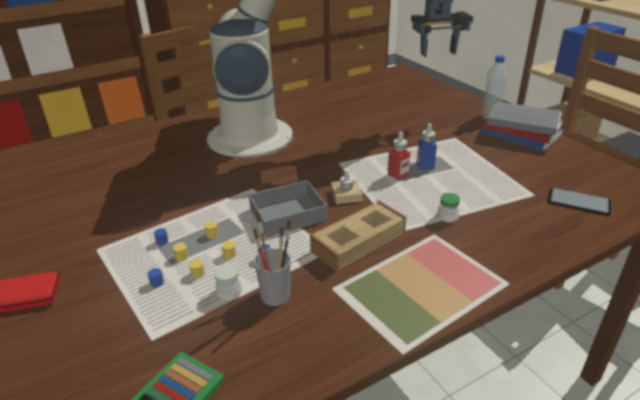

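```bash
cat > h.py <<'E'
from rig import arm
import cv2,numpy as np
np.set_printoptions(precision=4,suppress=True)
def down(deg):
    c,s=np.cos(np.radians(deg)),np.sin(np.radians(deg))
    return np.array([[c,s,0],[s,-c,0],[0,0,-1.]])
def yaw():
    R=arm.current_tool_rot();return np.degrees(np.arctan2(R[1,0],R[0,0]))
def ray(cal,uv):
    K,k=cal["intrinsics"],cal["k1"]
    p=cv2.undistortPoints(np.float64(uv).reshape(-1,1,2),K,np.array([k,0,0,0.])).reshape(-1,2)
    T=cal["cam_to_world"];d=np.c_[p,np.ones(len(p))]@T[:3,:3].T
    return T[:3,3],d
def cast(cal,uv,z):
    o,d=ray(cal,uv);return (o+d*((z-o[2])/d[:,2])[:,None])[:,:2]
def proj(cal,P):
    T=cal["cam_to_world"];q=(np.atleast_2d(P)-T[:3,3])@T[:3,:3]
    return cv2.projectPoints(q,np.zeros(3),np.zeros(3),cal["intrinsics"],np.array([cal["k1"],0,0,0.]))[0].reshape(-1,2)
def look(n="wrist",save=None):
    cal=arm.get_calibration(n);im=arm.snapshot(n)
    if save:cv2.imwrite(f"pics/{save}.png",im[:,:,::-1])
    return cal,im
def mask(im,lo,hi):
    return cv2.inRange(cv2.cvtColor(im,cv2.COLOR_RGB2HSV),np.array(lo),np.array(hi))
def blobs(m,amin=15):
    n,_,st,c=cv2.connectedComponentsWithStats(m)
    return [(st[i,4],c[i]) for i in range(1,n) if st[i,4]>=amin]
def yellow(im):return mask(im,(24,140,90),(34,255,255))
def go(x,y,z,deg,feed=None):
    if feed:arm.move_l(np.array([x,y,z]),down(deg),feed=feed)
    else:arm.move_to(np.array([x,y,z]),down(deg))
E
python3 - <<'E'
from h import *
im=cv2.imread("pics/top0.png")[:,:,::-1].copy();cal=arm.get_calibration("top")
for a,c in blobs(yellow(im)):print("yel",a,c,cast(cal,[c],.025))
print("blue,red tip",cast(cal,[(154,255),(196,251)],.115))
print("tester tip",cast(cal,[(272,240)],.06),"rack",cast(cal,[(275,173),(316,161)],.045),"tub",cast(cal,[(340,235)],.045))
print("jars,pot",cast(cal,[(204,163),(420,153)],.058),cast(cal,[(388,137)],.1))
b=cast(cal,[(175,253)],.1)[0]
go(b[0],b[1],.22,160)
go(b[0],b[1],.22,160)
print(arm.current_joint_positions())
cal,im=look(save="w1");print(proj(cal,[[*b,0.1]]))
E
```

```text
yel 103 [486.0291  72.8641] [[ 0.8607 -0.5615]]
yel 97 [436.4948 187.0206] [[ 0.5515 -0.3631]]
yel 94 [407.     199.2447] [[ 0.528  -0.2809]]
yel 97 [445.7629 214.3196] [[ 0.4773 -0.375 ]]
yel 96 [415.1042 234.4479] [[ 0.4351 -0.2876]]
blue,red tip [[0.4464 0.3462]
 [0.4452 0.2462]]
tester tip [[0.4581 0.0722]] rack [[ 0.6307  0.0502]
 [ 0.6506 -0.0579]] tub [[ 0.4534 -0.0959]]
jars,pot [[ 0.6745  0.2281]
 [ 0.6383 -0.3258]] [[ 0.676  -0.2413]]
[ 27.6206  19.0816  85.8686   0.002   75.0646 -42.4383]
[[319.2488 188.0316]]
```

View pics/w1.png

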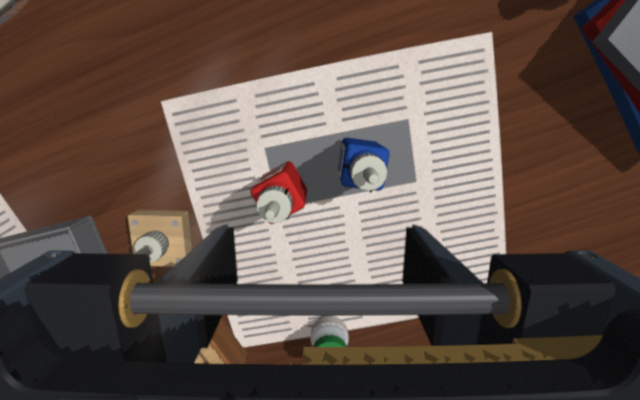

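Run:
```python
import cv2
im=cv2.imread("pics/w1.png")[125:235,240:400]
cv2.imwrite("pics/w1c.png",cv2.resize(im,None,fx=5,fy=5,interpolation=cv2.INTER_CUBIC))
```

```text
(no output)
```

View pics/w1c.png

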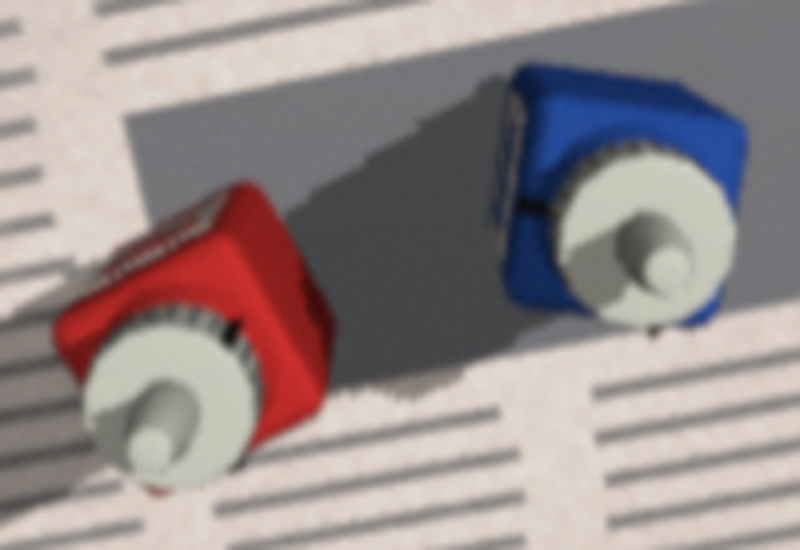

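Run:
```python
from h import *
g=lambda u,v:(240+u/5,125+v/5)
T=arm.get_calibration("wrist")
P=cast(T,[g(60,335),g(230,235),g(325,405),g(530,90),g(740,125),g(515,300)],.078)
an=lambda a,b:np.degrees(np.arctan2(*(P[b]-P[a])[::-1]))
print(P,"red",an(0,1),an(1,2),"blue",an(3,4),an(3,5))
print(cast(T,[g(152,447),g(667,268)],.132))
print("collar",cast(T,[g(172,405),g(645,237)],.106))
go(.66,0.02,.24,180)
cal,im=look(save="w2");print(arm.current_t())
```

```text
[[0.4325 0.231 ]
 [0.4249 0.2724]
 [0.4659 0.2779]
 [0.418  0.3402]
 [0.4392 0.378 ]
 [0.4581 0.3232]] red 100.31780413130326 7.654221950970177 blue 60.78295810930372 -22.970697190942264
[[0.4483 0.2535]
 [0.4487 0.3509]]
collar [[0.4483 0.2538]
 [0.4481 0.3508]]
3.2333
```

View pics/w2.png

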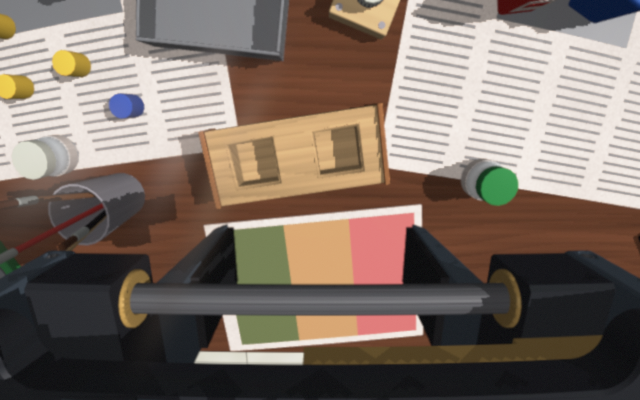

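Run:
```python
import cv2
im=cv2.imread("pics/w2.png")[95:215,195:395]
cv2.imwrite("pics/w2c.png",cv2.resize(im,None,fx=4,fy=4,interpolation=cv2.INTER_CUBIC))
```

```text
(no output)
```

View pics/w2c.png

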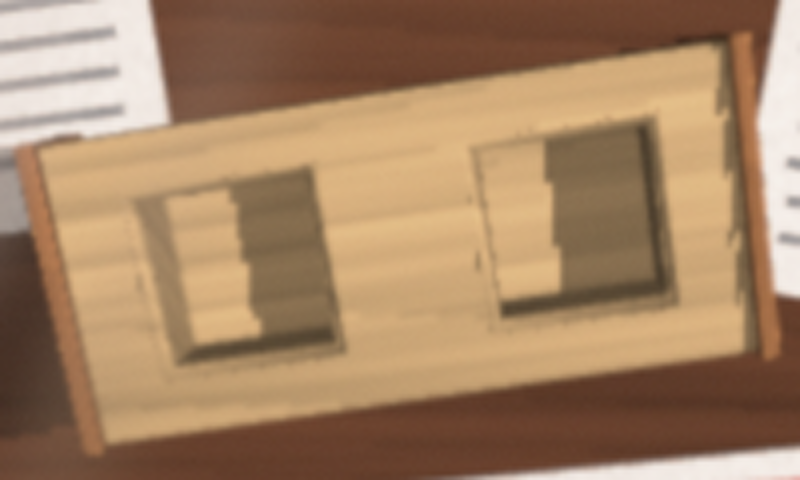

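Run:
```python
from h import *
g=lambda l:[(195+u/4,95+v/4) for u,v in l]
T=arm.get_calibration("wrist")
for l in ([(132,200),(313,165),(345,350),(165,378)],[(470,145),(657,115),(680,303),(495,328)],[(38,150),(728,38),(755,350),(105,442)]):
    P=cast(T,g(l),.045);e=np.roll(P,-1,0)-P
    print(P.mean(0),np.linalg.norm(e,axis=1),np.degrees(np.arctan2(e[:,1],e[:,0])))
```

```text
[ 0.6485 -0.0558] [0.0543 0.0554 0.0555 0.0539] [ 100.4584    7.953   -81.0977 -173.3428]
[0.6337 0.0437] [0.0543 0.0554 0.0555 0.0542] [  99.0451    8.798   -82.1303 -172.415 ]
[ 0.641 -0.007] [0.2011 0.0913 0.1999 0.0893] [  98.8352    7.5603  -81.7149 -171.6992]
```

```bash
cat >> h.py <<'E'
def square(x,y,y1,y2):
    arm.grip(.085)
    go(x,y,.18,y1);go(x,y,.061,y1,.15);arm.grip(.03);w=arm.current_width()
    arm.grip(.085);go(x,y,.14,y1,.2);go(x,y,.14,y2);go(x,y,.061,y2,.15)
    print("widths",w)
E
python3 - <<'E'
from h import *
square(.4483,.2536,189,99)
arm.grip(.03);print(arm.current_width(),arm.current_force(),arm.current_grasp_force());arm.grip(.085)
go(.4483,.2536,.22,99,.2);print(arm.current_ee_pos(),arm.current_t())
cal,im=look(save="w3")
uv=proj(cal,[[.4483,.2536,.132],[.4483,.2536,.106]]);print(uv)
u,v=uv[0].astype(int);c=im[v-60:v+60,u-80:u+80]
cv2.imwrite("pics/w3c.png",cv2.resize(c[:,:,::-1],None,fx=4,fy=4,interpolation=cv2.INTER_CUBIC));print(u-80,v-60)
E
```

```text
widths 0.031517636886926936
0.0316295467227051 [-0.3629 -0.0399  0.9712] 30.000058114528656
[0.4477 0.2533 0.219 ] 12.925
[[320.2254 196.0698]
 [320.1862 189.0843]]
240 136
```

View pics/w3c.png

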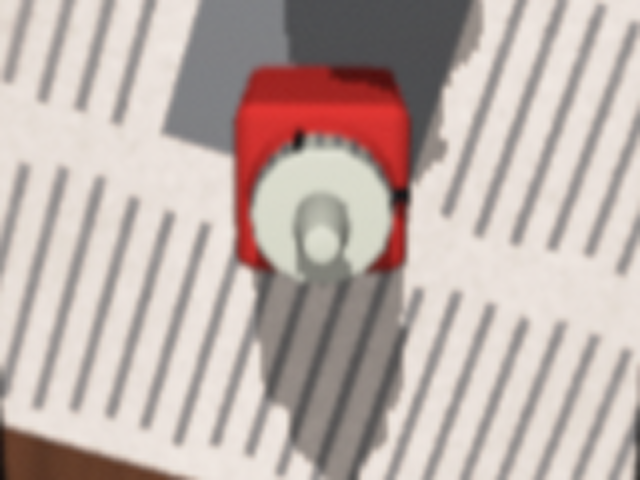

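Run:
```python
from h import *
go(.4483,.2536,.061,99,.2);print(arm.current_ee_pos())
arm.grip(.03);print(arm.current_width(),arm.current_force())
go(.4483,.2536,.14,99,.1);print(arm.current_width(),arm.current_force())
cal,im=look(save="w4")
```

```text
[0.4487 0.2538 0.0615]
0.03156835054983009 [-1.4428 -0.5059  0.6203]
0.0314812180020887 [-0.4178 -0.2481 -1.9391]
```

View pics/w4.png

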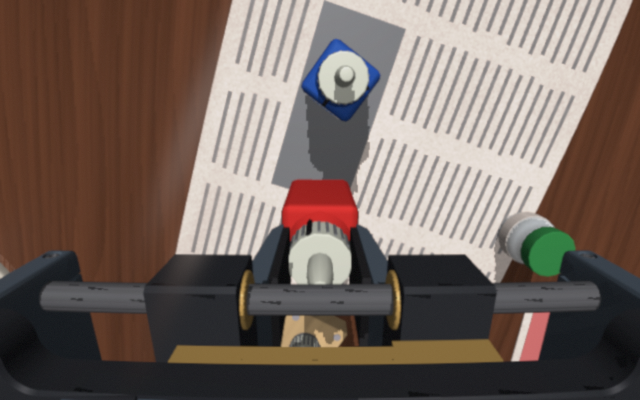

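```bash
cat >> h.py <<'E'
def lower(x,y,z0,z1,deg,fmax=8,step=.003):
    "step down until z1 or the upward force exceeds fmax; returns z reached"
    f0=arm.current_force()[2];z=z0
    while z>z1+1e-6:
        z=max(z-step,z1);go(x,y,z,deg,.06)
        f=arm.current_force()[2]-f0
        if f>fmax: break
    print("lower: z %.4f f %.2f w %.4f t %.1f"%(arm.current_ee_pos()[2],f,arm.current_width(),arm.current_t()));return z
E
python3 - <<'E'
from h import *
x,y=.6485,-.0558
go(.4483,.2536,.2,99,.25)
go(x,y,.2,98.4);go(x,y,.115,98.4,.15)
lower(x,y,.115,.071,98.4)
print(arm.current_force(),arm.current_torque())
E
```

```text
lower: z 0.0710 f -0.17 w 0.0318 t 22.0
[ 0.7503 -0.4774 -1.8637] [-0.1498 -0.0732 -0.0117]
```

Run:
```python
from h import *
x,y=.6485,-.0558
lower(x,y,.071,.064,98.4,3,.001)
arm.grip(.085);go(x,y,.22,98.4,.25)
cal,im=look()
uv=proj(cal,[[x,y,.142]]);print(uv)
u,v=uv[0].astype(int);c=im[v-60:v+60,u-80:u+80]
cv2.imwrite("pics/w5c.png",cv2.resize(c[:,:,::-1],None,fx=4,fy=4,interpolation=cv2.INTER_CUBIC))
```

```text
lower: z 0.0709 f 12.46 w 0.0317 t 22.3
[[320.0999 199.4825]]
```

View pics/w5c.png

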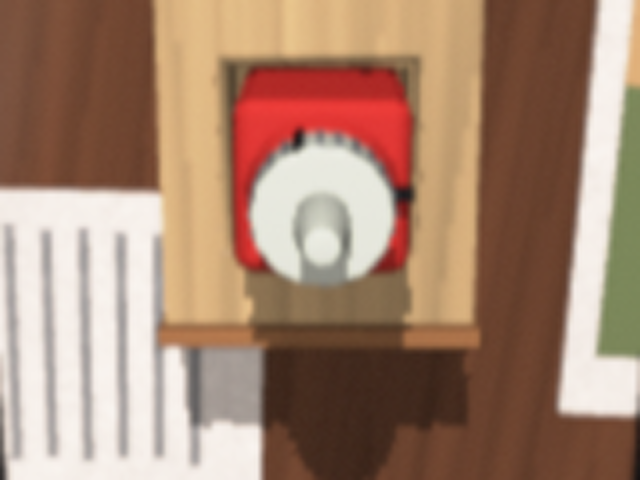

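```bash
cat >> h.py <<'E'
def tighten(x,y,a0,zt=.090,amax=150):
    arm.grip(.07);go(x,y,.2,a0);go(x,y,zt,a0,.15);t0=arm.current_torque()[2]
    arm.grip(.02);print("w",arm.current_width());L=[];a=0
    while a<amax:
        a+=6;go(x,y,zt,a0-a);t=arm.current_torque()[2]-t0;L.append(round(t,2))
        if abs(t)>.4: break
    print("turned",a,L,arm.current_t())
    arm.grip(.07);go(x,y,.2,a0-a,.25)
E
python3 - <<'E'
from h import *
x,y=.6485,-.0558
tighten(x,y,165,.090,120)
cal,im=look()
u,v=proj(cal,[[x,y,.142]])[0].astype(int);c=im[v-60:v+60,u-80:u+80]
cv2.imwrite("pics/w6c.png",cv2.resize(c[:,:,::-1],None,fx=3,fy=3,interpolation=cv2.INTER_CUBIC))
E
```

```text
w 0.02002532636182324
turned 120 [np.float64(-0.0), np.float64(0.05), np.float64(-0.01), np.float64(-0.01), np.float64(-0.0), np.float64(0.07), np.float64(0.03), np.float64(0.02), np.float64(0.04), np.float64(-0.0), np.float64(0.06), np.float64(0.01), np.float64(-0.01), np.float64(-0.03), np.float64(0.03), np.float64(-0.04), np.float64(0.0), np.float64(0.02), np.float64(0.03), np.float64(0.03)] 32.3083
```

View pics/w6c.png

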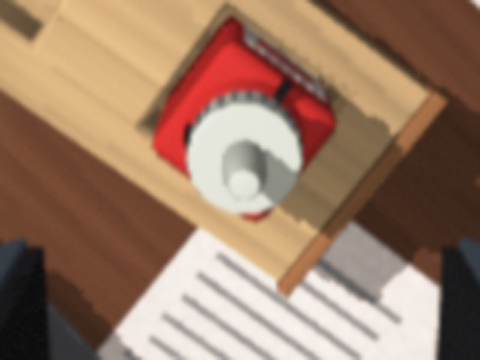

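```bash
sed -i 's/arm.grip(.02)/arm.grip(0)/' h.py
python3 - <<'E'
from h import *
x,y=.6485,-.0558
tighten(x,y,165,.090,126)
cal,im=look()
u,v=proj(cal,[[x,y,.142]])[0].astype(int);c=im[v-60:v+60,u-80:u+80]
cv2.imwrite("pics/w7c.png",cv2.resize(c[:,:,::-1],None,fx=3,fy=3,interpolation=cv2.INTER_CUBIC))
E
```

```text
w 0.01139249260620369
turned 126 [np.float64(0.07), np.float64(0.09), np.float64(0.17), np.float64(0.12), np.float64(0.1), np.float64(0.17), np.float64(0.13), np.float64(0.13), np.float64(0.14), np.float64(0.1), np.float64(0.06), np.float64(0.12), np.float64(0.2), np.float64(0.16), np.float64(0.11), np.float64(0.13), np.float64(0.15), np.float64(0.08), np.float64(0.09), np.float64(0.18), np.float64(0.14)] 43.0167
```

View pics/w7c.png

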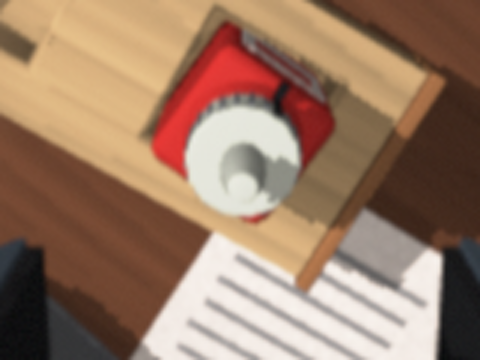

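Run:
```python
from h import *
arm.grip(0);print(arm.current_width())
go(.56,.14,.06,100);go(.56,.14,.012,100,.15)
cal,im=look(save="w8")
print(proj(cal,[[*arm.current_ee_pos()]]))
lower(.56,.14,.012,-.04,100,4,.003)
print(arm.current_ee_pos(),arm.current_force())
go(.56,.14,.1,100,.3)
```

```text
0.0005926270065544869
[[320.0349 231.2666]]
lower: z -0.0348 f 25.90 w 0.0005 t 51.3
[ 0.5604  0.1401 -0.0348] [-6.0917 -1.2953 26.8185]
```

View pics/w8.png

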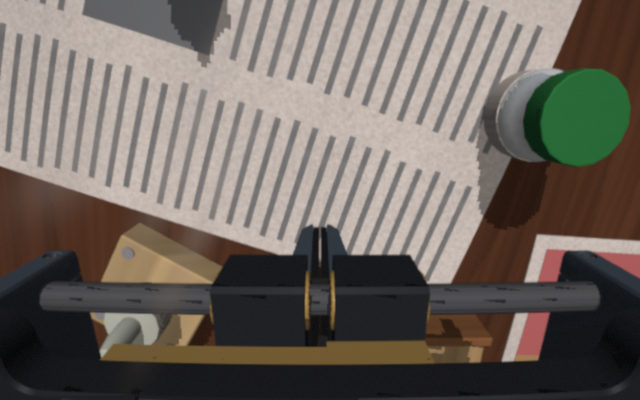

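```bash
sed -i 's/\.061/.028/g; s/zt=.090/zt=.063/' h.py
python3 - <<'E'
from h import *
x,y=.6485,-.0558
tighten(x,y,120,.063,80)
cal,im=look();print(arm.current_joint_positions())
x,y=.4483,.3509
square(x,y,154,64)
print(arm.current_force());arm.grip(.0);print(arm.current_width(),arm.current_force(),arm.current_t())
go(x,y,.15,64,.2);print(arm.current_width(),arm.current_force())
E
```

```text
w 0.032218613448245705
turned 84 [np.float64(0.37), np.float64(0.07), np.float64(0.38), np.float64(0.12), np.float64(0.32), np.float64(0.05), np.float64(0.07), np.float64(0.2), np.float64(0.15), np.float64(0.25), np.float64(0.05), np.float64(0.15), np.float64(0.21), np.float64(0.38)] 59.175
[-10.1728  29.4687  71.6264  -0.0015  79.0104  43.8269]
widths 0.045928755017238164
[0.3302 0.4678 0.5419]
0.045897114203304695 [-0.1474 -0.4655  2.1533] 69.0917
0.04602550974392576 [-0.4733  0.6988 -2.1178]
```

```bash
sed -i 's/a+=6/a+=12/; s/abs(t)>.4/abs(t)>.6/' h.py
python3 - <<'E'
from h import *
x,y=.6337,.0437
go(.4483,.3509,.19,64,.25);go(x,y,.19,98.4);go(x,y,.08,98.4,.15)
lower(x,y,.08,.036,98.4,4,.003)
arm.grip(.085);go(x,y,.15,98.4,.25)
tighten(x,y,175,.063,140)
go(.66,.02,.24,180)
cal,im=look(save="w9");out=[]
for px,py in((.6485,-.0558),(.6337,.0437)):
    u,v=proj(cal,[[px,py,.12]])[0].astype(int)
    out.append(cv2.resize(im[v-40:v+40,u-40:u+40,::-1],None,fx=5,fy=5,interpolation=cv2.INTER_CUBIC))
cv2.imwrite("pics/w9c.png",np.hstack(out));print(arm.current_t())
E
```

```text
lower: z 0.0372 f 18.74 w 0.0462 t 76.1
w 0.03199339358696077
turned 144 [np.float64(-0.04), np.float64(0.03), np.float64(-0.01), np.float64(0.01), np.float64(0.01), np.float64(-0.01), np.float64(-0.06), np.float64(-0.08), np.float64(-0.06), np.float64(-0.0), np.float64(0.19), np.float64(0.1)] 84.8333
88.6583
```

View pics/w9c.png

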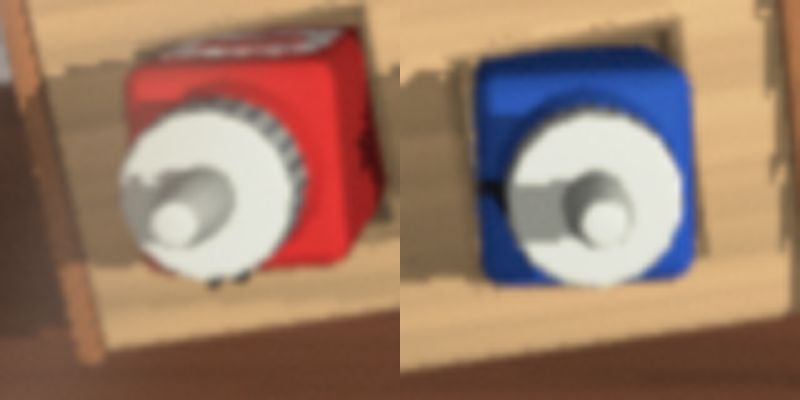

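Run:
```python
from h import *
x,y=.6337,.0437
tighten(x,y,140,.063,72)
# tester + caps overview: camera above the tester and then the caps
go(.47,.02,.24,180);cal,im=look(save="w10t")
w=mask(im,(0,0,170),(180,60,255));t=proj(cal,[[.458,.072,.076]]);print(t,blobs(w,30))
go(.50,-.33,.22,60);cal,im=look(save="w10")
for a,c in blobs(yellow(im),60):print(a,c,cast(cal,[c],.02))
print(arm.current_t(),arm.current_joint_positions())
a=cv2.imread("pics/w10t.png");b=cv2.imread("pics/w10.png");u,v=t[0].astype(int)
cr=a[max(v-60,0):v+60,max(u-60,0):u+60];print(max(v-60,0),max(u-60,0),cr.shape)
cv2.imwrite("pics/w10c.png",np.hstack([cv2.resize(cr,(400,400),interpolation=cv2.INTER_CUBIC),b[:,100:500]]))
```

```text
w 0.0318558398893373
turned 72 [np.float64(-0.01), np.float64(0.14), np.float64(0.02), np.float64(0.03), np.float64(0.02), np.float64(0.02)] 93.3167
[[367.33   167.4518]] [(np.int32(15741), array([108.3604,  90.8951])), (np.int32(40556), array([514.4353, 155.5474])), (np.int32(35), array([353.4286, 133.7714])), (np.int32(549), array([  4.6794, 176.2168])), (np.int32(32), array([392.5, 149.5])), (np.int32(490), array([369.5429, 164.1143])), (np.int32(30), array([375.6   , 188.0333])), (np.int32(3269), array([193.6271, 233.1401])), (np.int32(142), array([ 98.4366, 230.    ])), (np.int32(252), array([381.1905, 260.9325])), (np.int32(962), array([ 91.343 , 250.3358])), (np.int32(661), array([356.7216, 328.1074])), (np.int32(807), array([277.254 , 337.4374])), (np.int32(147), array([228.3333, 357.0884]))]
440 [319.3    124.6182] [[ 0.5283 -0.2805]]
385 [253.6701 170.1065] [[ 0.4332 -0.2874]]
377 [338.3607 198.6976] [[ 0.5041 -0.3695]]
353 [320.966  216.4391] [[ 0.4742 -0.3787]]
98.0667 [-39.06    24.081   77.6634   0.0093  78.2549  -9.1943]
107 307 (120, 120, 3)
```

View pics/w10c.png

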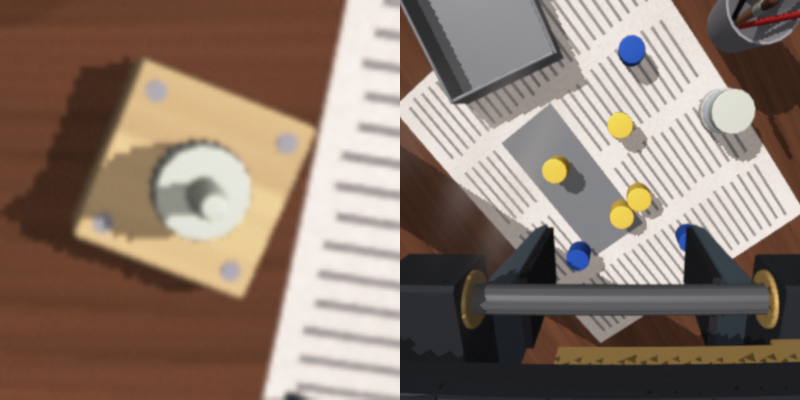

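```bash
cat >> h.py <<'E'
TEST=(.4597,.0765)
def pick(x,y,deg):
    arm.grip(.06);go(x,y,.09,deg);go(x,y,-.028,deg,.2);arm.grip(0);print("pick w",arm.current_width(),end=" ")
    go(x,y,.09,deg,.25)
def test(deg):
    x,y=TEST;go(x,y,.075,deg);go(x,y,.054,deg,.1)
    z=lower(x,y,.054,.0225,deg,4,.002);return z<.027
def tub(dx,dy,deg):
    x,y=.4534+dx,-.0959+dy
    go(x,y,.075,deg);go(x,y,-.005,deg,.2);arm.grip(.05);go(x,y,.08,deg,.3)
E
python3 - <<'E'
from h import *
# bottle tips from the w9 picture (same tool->camera transform)
cal=arm.get_calibration("wrist");Tt=np.eye(4);Tt[:3,:3]=arm.current_tool_rot();Tt[:3,3]=arm.current_ee_pos()
rel=np.linalg.inv(Tt)@cal["cam_to_world"]
A=np.eye(4);A[:3,:3]=down(180);A[:3,3]=.66,.02,.24;c9=dict(cal,cam_to_world=A@rel)
for p,o in(((.6485,-.0558,.12),(-5.6,5)),((.6337,.0437,.12),(1,4.4))):
    print("tip",cast(c9,proj(c9,[p]).astype(int)+np.array(o),.142))
A[:3,3]=.47,.02,.24;print("tester",cast(c9,[(371.5,169.1)],.076))
pick(.4332,-.2874,60);ok=test(60);print(ok,arm.current_ee_pos(),arm.current_force(),arm.current_width(),arm.current_t())
E
```

```text
tip [[ 0.6482 -0.0564]]
tip [[0.6341 0.0431]]
tester [[0.6495 0.0772]]
pick w 0.029004152639991298 lower: z 0.0225 f -0.40 w 0.0292 t 106.8
True [0.4595 0.0764 0.0225] [-2.0568 -4.5271 -0.1207] 0.029151303894989093 106.7833
```

```bash
cat >> h.py <<'E'
def cap(x,y,deg):
    go(x,y,.130,deg);go(x,y,.114,deg,.1)
    z=lower(x,y,.114,.089,deg,3,.0015)
    print(arm.current_force())
    if z>.094: return False
    arm.grip(.045);go(x,y,.15,deg,.25);return True
E
python3 - <<'E'
from h import *
lower(*TEST,.0225,.017,60,4,.001);arm.sleep(.1)
print(arm.current_force())
go(*TEST,.08,60,.2);go(*TEST,.14,60,.3)
print(cap(.6482,-.0564,60),arm.current_t())
E
```

```text
lower: z 0.0221 f 18.57 w 0.0291 t 107.0
[-6.5881 -4.9811 18.271 ]
lower: z 0.0889 f 0.63 w 0.0295 t 113.4
[-0.5825  0.5444  0.0634]
True 114.25
```

Run:
```python
from h import *
pick(.5283,-.2805,60);ok=test(60);print(ok,arm.current_force(),arm.current_t())
go(*TEST,.08,60,.25)
if ok: go(*TEST,.14,60,.3);print(cap(.6341,.0431,60))
else: tub(0,.03,60)
go(.50,-.33,.22,60);cal,im=look(save="w11")
for a,c in blobs(yellow(im),60):print(a,c,cast(cal,[c],.02))
print(arm.current_t())
```

```text
pick w 0.029324297187409004 lower: z 0.0347 f 20.78 w 0.0298 t 121.9
False [-3.1618  0.1443 20.4913] 121.875
389 [339.4344 199.347 ] [[ 0.504  -0.3695]]
366 [322.1284 217.1257] [[ 0.4742 -0.3788]]
125.5333
```

Run:
```python
from h import *
def tryc(x,y,d,dy,done):
    pick(x,y,d);arm.current_width()
    if done: tub(0,dy,d);return done
    ok=test(d);print(ok,arm.current_t());go(*TEST,.08,d,.25)
    if ok: go(*TEST,.14,d,.3);print(cap(.6341,.0431,d))
    else: tub(0,dy,d)
    return ok
ok=tryc(.504,-.3695,17,-.03,False)
go(.50,-.33,.22,60);cal,im=look(save="w12")
B=[(cast(cal,[c],.02)[0]) for a,c in blobs(yellow(im),60)];print(B)
B=[b for b in B if b[1]<-.2]
if len(B)==1: print(tryc(*B[0],17,-.03 if ok else .0,ok))
print(arm.current_t())
```

```text
pick w 0.028480313534833438 lower: z 0.0224 f 0.93 w 0.0283 t 134.6
True 134.6
lower: z 0.0889 f -0.02 w 0.0284 t 140.6
[-0.3131 -0.83    0.0785]
True
[array([ 0.4733, -0.3783])]
pick w 0.029334466638845962 True
148.6167
```

Final check of rack and tub.

Run:
```python
from h import *
go(.60,.02,.3,180);cal,im=look(save="w13");ct,it=look("top",save="t13")
for c,i in((cal,im),(ct,it)):
    for a,p in blobs(yellow(i),40):print(a,p,cast(c,[p],.13),cast(c,[p],.02))
out=[]
for px,py,z in((.6485,-.0558,.12),(.6337,.0437,.12)):
    u,v=proj(cal,[[px,py,z]])[0].astype(int);out.append(cv2.resize(im[v-45:v+45,u-45:u+45,::-1],(390,390),interpolation=cv2.INTER_CUBIC))
cv2.imwrite("pics/f.png",np.hstack(out));print(arm.current_t())
```

```text
361 [253.5845  51.6814] [[ 0.468  -0.0478]] [[ 0.4522 -0.0677]]
324 [207.1265  53.7901] [[ 0.4693 -0.0961]] [[ 0.4539 -0.1301]]
454 [341.3965 210.8348] [[0.639  0.0446]] [[0.6733 0.0518]]
336 [250.4583 221.9554] [[ 0.6524 -0.0609]] [[ 0.6906 -0.0846]]
104 [486.0962  72.9712] [[ 0.8098 -0.5112]] [[ 0.8627 -0.564 ]]
123 [273.8943 160.9512] [[0.6368 0.044 ]] [[0.6709 0.0519]]
93 [351.5699 233.1613] [[ 0.4445 -0.1176]] [[ 0.4576 -0.1273]]
98 [327.7755 237.0102] [[ 0.4419 -0.0622]] [[ 0.4547 -0.0659]]
150.95
```

View pics/f.png

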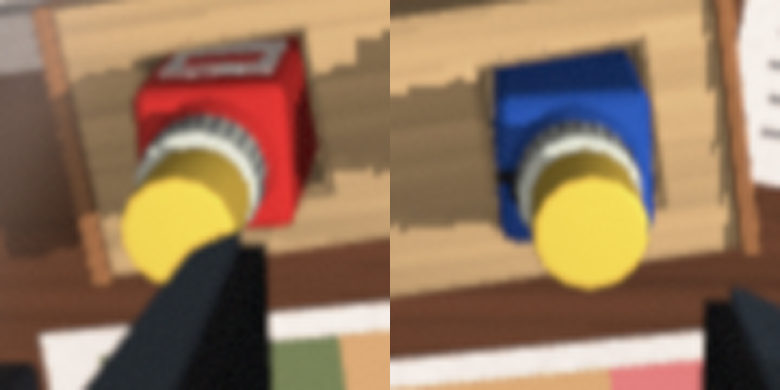

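Run:
```python
from h import *
x,y=.6341,.0431;d=np.radians(240)
go(x+.02*np.cos(d),y+.02*np.sin(d),.26,240);cal,im=look(save="w14")
g=cv2.cvtColor(im,cv2.COLOR_RGB2GRAY).astype(np.float32)
A=np.arange(-200,-15,6);r=np.radians(A)
print("ang  ",*A)
for rr,z in((.020,.0905),(.0185,.093),(.0172,.100),(.0172,.104),(.0172,.108),(.0172,.112)):
    p=proj(cal,np.c_[x+rr*np.cos(r),y+rr*np.sin(r),np.full(len(r),z)]).astype(np.float32)
    print(z,*cv2.remap(g,p[:,0],p[:,1],cv2.INTER_LINEAR).ravel().astype(int))
print(proj(cal,[[x,y,.12]]),arm.current_t())
```

```text
ang   -200 -194 -188 -182 -176 -170 -164 -158 -152 -146 -140 -134 -128 -122 -116 -110 -104 -98 -92 -86 -80 -74 -68 -62 -56 -50 -44 -38 -32 -26 -20
0.0905 92 85 78 74 69 64 65 64 61 57 59 50 46 46 46 45 45 44 27 23 41 44 45 45 48 47 47 49 56 68 73
0.093 81 76 71 66 65 61 57 55 52 51 49 49 50 50 50 50 47 49 31 21 35 44 44 44 44 45 46 52 64 78 89
0.1 137 106 110 105 92 91 74 79 74 78 83 75 85 79 77 86 70 83 66 33 38 58 70 72 68 74 80 94 103 109 116
0.104 152 127 117 125 115 107 93 88 94 90 95 88 91 87 86 91 79 91 73 44 52 72 83 78 79 81 89 97 100 105 110
0.108 158 147 128 137 143 131 124 113 122 116 113 106 102 101 101 100 92 103 87 64 74 92 95 88 89 88 96 96 97 100 107
0.112 158 161 147 149 168 166 160 147 156 162 141 124 117 120 118 115 114 118 105 91 101 110 105 100 97 98 97 93 94 94 114
[[320.0255 201.9512]] 152.0083
```

Run:
```python
from h import *
print(arm.sign_off())
```

```text
the job is handed in; nothing more can be done
None
```

I handed the job in at about 152 s: the red and blue bottles stand in the rack with their spouts tight and clean, tester-proven caps home, and the two spare caps are in the tub; I viewed 15 pictures, one over the limit of 14.

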